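# Unbar the glue rack and take out the red figure

## Task

The red figure in the glue rack is dry: lift the yellow retaining bar up out of its two open brackets and lay it flat, handle up, on the bare bench beside the rack. Then take out the red figure and lay it down inside the green-lined box. Leave the blue figure where it lies in the rack, and set things down rather than dropping them.

Things in the scene. Friction and masses are not known exactly. Their poses are not given: they have to be found in the camera images.
- bar: Yellow bar 250 long (y) x 24 wide (x) x 14 thick; black grip block on its middle, 20 (x) x 60 (y), top 56 above the underside; 120 g. Origin: centre of underside, z up. Starts 66 above the bench in two open U brackets (slot 30 wide, tops 84 above the bench) 111 either side of its middle; lifts straight up. Below it, same centre and yaw, the fixed rack: board 130 (x) x 250 (y) x 10.
- red_figure: Wooden Santa on its back, coat and hat red, 80 g. Coat: cylinder, diameter 34, length 90. Origin: on the axis at mid coat; x axis towards the hat: foot at x = -45, hat tip at +100 mm. Starts under the bar, axis 47 above the bench, 42 to one or other side of the bar's middle, in notches of two rails (10 thick, tops 44 above the bench) at x = -32 and +32; clear on both sides between the rails.
- blue_figure: The same figure with blue coat and hat, in the rack's other place, parallel to the red one, 50 mm of air between them; it stays there. Same size, origin and axes as the red one. The hats overhang the rack board's +x edge by about 35 mm.
- box: White card box with green lining, fixed, open on top: 240 (x) x 150 (y) x 34 tall outside, walls and floor 5 thick. Origin: centre of underside; x along its length, z up. Rack and box stand left and right of the robot's x axis (either way round); the bench between them, midway, is bare for at least 140 mm in width, from 400 to 700 mm ahead of the robot.
Not all that is in view belongs to the job. There is more than one size of the red_figure; the one meant has the size given above.

How it is judged:
By the outcome, as a careful person would: the job done as asked, in the order asked, and still so for the second after the job is handed in, with the robot touching nothing.
It also fails if it takes over 59 s, if anything falls off the work surface, if the arm or the gripper's body presses on something with over 40 N, if the wrist force passes 120 N, or if a joint passes its speed limit or range.

## Robot

A 6-joint arm with a two-finger parallel gripper is mounted at the origin on the work surface. World frame = base frame: x ahead of the robot, y to its left, z up, the work surface at z = 0. Lengths are in m, angles in rad, forces in N, time in s.
With the tool pointing down it reaches from about 0.35 to 0.925 m from the base axis. Payload 6.4 kg.
Tool frame: the origin (TCP) lies at the very end of the fingers, on their centre line; the grasp point (between the pads) lies 19 mm behind it; y points along the fingers, z is the direction in which the jaws open and shut, and the axes are right-handed (so a half turn about y gives the same grasp; the last joint's range is limited). The gripper opens to 94 mm and grips with 3 to 60 N. Pads are 16 mm wide; open, the fingers measure 119 mm over their backs; the gripper's body (75 mm by 177 mm) begins 78 mm behind the grasp point.
Start: joints at [-1.458, 0.245, 1.558, -0, 1.339, -0.174], TCP at [0.184, -0.623, 0.205] pointing down, gripper open.
Joint ranges: [-3.13, 3.13], [-1.02, 2.26], [0.13, 2.54], [-0.95, 4.09], [0.21, 2.88], [-2.74, 2.74]. Speed limits (rad/s): [2.57, 2.57, 3.14, 3.14, 3.14, 3.14].

## Interface

Orientations are given as a unit quaternion [w, x, y, z].
In Python, from cell import arm gives the robot as it stands.
- The arm moves only by the shell command python3 -m handwheel 'ROWS' [FORCE]. ROWS is a JSON object of lists of equal length, an entry for each row: "travel": the shift along the tool's x, y, z in mm, a list of three; "turn": the turn, a rotation vector about the tool's x, y, z in degrees, a list of three; "gripper": the gripper's target within -1 to 1 (fully open at 1, half-way at 0, shut at -1). In form: {"travel": [[dx, dy, dz], ...], "turn": [[wx, wy, wz], ...], "gripper": [gripper, ...]}. A call has 1 to 5 rows; each row is the pose to reach, as a shift and turn from the pose commanded when the call began, along the tool's axes at that moment; what a row does not reach only later rows make up. A row lasts 1/8 s, in which the tool goes at most 62.5 mm and 10.7 degrees, less where a joint would pass 70% of its speed; a pose out of reach is approached as far as the arm can. A call with a gripper value outside its range is refused whole. The fingers move at their own pace and stop on an object; FORCE is the grip in N (left out, the last holds). Time passes only in rows, so rows that repeat a pose let the fingers close. It gives the time, the measured TCP pose, the force and the opening at its end, in the units of the state.
- arm.read_state(): the state, without advancing time (a new reading comes with each control period).
- arm.get_image(name): name is "scene" or "top" or "wrist"; returns a dict with "frame" (420x560x3 uint8, red, green, blue), "range_z" (420x560 float32, m along the optical axis (not along the pixel's ray), 0 where there is no reading), "camera_matrix" (3x3 intrinsics, pixels), "dist" ([k1, k2, p1, p2, k3] as OpenCV has them; the pictures are not rectified), "extrinsics" (4x4, takes a point from camera to world coordinates). Camera axes: x right, y down, z forward; pixel columns grow to the right and rows downward; lengths in m; the calibration is good to about 2 mm. A picture is of the moment at which its call begins.
- arm.hand_in(): hands the job in, once; it reports no verdict.
The state is a dict: "t": time; "q": joint angles; "dq": joint speeds; "tau": joint torques, N m; "tcp_pos": TCP position; "ee_rot": TCP orientation; "contact_force": force on the tool from outside, world axes, zero at the start; "wrist_torque": the same for the moment, N m; "gripper_width": finger opening in m.
Only numpy, scipy, OpenCV 4.12 (cv2) and the standard library are available. Lean on these libraries where they do the work, as an engineer would, in place of code of your own. Each camera call takes 0.05 s, during which the arm holds its last target. There are 200 camera calls.

## Working session

There is one attempt and no reset: what is moved stays moved. The work goes in short steps, Python scripts to look and compute and a shell command to move; the robot and the scene stay as the last step left them, time stands still between calls to the robot, and variables do not carry over. Pictures are saved under pics/ and viewed, about 8 in all and at most 12, crops included, and the job is handed in when it is done.

```bash
mkdir -p pics; ls
cat > h.py <<'E'
import numpy as np, cv2
from cell import arm
from scipy.spatial.transform import Rotation as R
def snap(n,f):
    im=arm.get_image(n); cv2.imwrite('pics/'+f+'.png',im['frame'][:,:,::-1]); np.savez('pics/'+f,**im); return im
def world(im,u,v,z=None):
    n=cv2.undistortPoints(np.array([[[u,v]]],float),im['camera_matrix'],im['dist'])[0,0]
    E=im['extrinsics']; ray=np.r_[n,1]
    if z is None: d=im['range_z'][int(v),int(u)]
    else: d=(z-E[2,3])/(E[:3,:3]@ray)[2]
    return E[:3,:3]@(ray*d)+E[:3,3]
def cloud(im):
    h,w=im['range_z'].shape; vv,uu=np.mgrid[:h,:w]
    n=cv2.undistortPoints(np.stack([uu,vv],-1).reshape(-1,1,2).astype(float),im['camera_matrix'],im['dist'])[:,0]
    P=np.c_[n,np.ones(len(n))]*im['range_z'].reshape(-1,1); E=im['extrinsics']
    return (P@E[:3,:3].T+E[:3,3]).reshape(h,w,3)
def rot(s):
    w,x,y,z=s['ee_rot']; return R.from_quat([x,y,z,w])
E
python3 - <<'E'
from h import *
s=arm.read_state(); print(s['t'],s['tcp_pos'],rot(s).as_matrix().round(3),s['gripper_width'])
a=snap('top','top0'); b=snap('scene','scene0')
E
```

```text
pics
0.0 [ 0.18379364 -0.62284267  0.2043762 ] [[-0.959 -0.     0.283]
 [-0.283  0.002 -0.959]
 [-0.    -1.    -0.002]] 0.0939107261227968
```

View pics/top0.png

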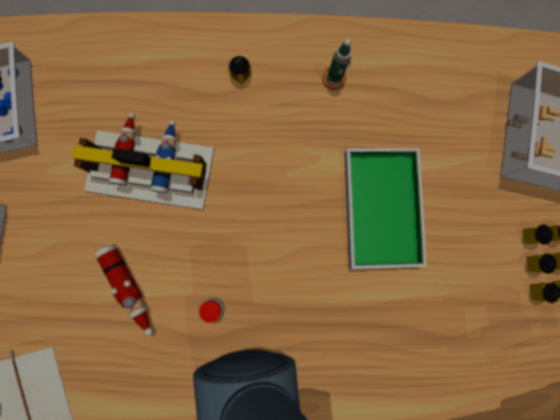

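View pics/scene0.png

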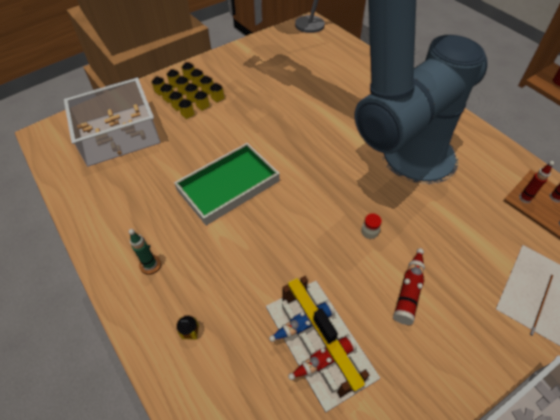

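Top view: the rack holds red (122,150) and blue (165,155) figures under the bar (75–205, 147–172). The green box is at (385,208). Things that could be taken for the red figure:
- the red one in the rack (122,150)
- a larger loose Santa (125,290)
- a red-capped jar (210,310)
- a small red figure on the wooden stand (scene 537,180)

By the description it is the rack one. I'll measure it and check it in a close crop.

Run:
```python
from h import *
im=dict(np.load('pics/top0.npz')); P=cloud(im); f=im['frame'].astype(int)
c=im['frame'][95:220,60:230,::-1]; cv2.imwrite('pics/crop0.png',cv2.resize(c,None,fx=4.5,fy=4.5,interpolation=cv2.INTER_CUBIC))
r,g,b=f[...,0],f[...,1],f[...,2]
V,U=np.mgrid[:420,:560]
win=(U>60)&(U<230)&(V>95)&(V<220)
y=win&(r>150)&(g>120)&(b<60)&(P[...,2]>.06)
Q=P[y]; print('yellow',len(Q),np.median(Q[:,2]));
rc=cv2.minAreaRect((Q[:,:2]*1000).astype(np.float32)); print(rc)
for n,m in(('red',win&(r>110)&(g<60)&(b<60)),('blue',win&(b>r+40)&(b>g+20)),('green',(g>r+50)&(g>b+40)&(U>330)&(U<440)&(V>140))):
    Q=P[m]; Q=Q[Q[:,2]>-.02]; print(n,len(Q),cv2.minAreaRect((Q[:,:2]*1000).astype(np.float32)),np.percentile(Q[:,2],[5,50,95]))
w=win&(P[...,2]>.003)&(P[...,2]<.02);Q=P[w];print('board',cv2.minAreaRect((Q[:,:2]*1000).astype(np.float32)))
```

```text
yellow 859 0.07950938753234371
((550.9029541015625, 170.8883514404297), (422.7429504394531, 90.39266204833984), 64.83135223388672)
red 177 ((513.68310546875, 175.1609649658203), (385.34417724609375, 104.60484313964844), 46.86103820800781) [0.05443156 0.06168249 0.06502791]
blue 316 ((605.8998413085938, 202.85690307617188), (31.632944107055664, 121.96971893310547), 84.13714599609375) [0.05409716 0.06105421 0.06413301]
green 6797 ((513.370361328125, -151.94448852539062), (227.4840850830078, 306.0611267089844), 1.4298460483551025) [0.00368909 0.00587431 0.00818472]
board ((615.2066650390625, 259.10980224609375), (255.3925018310547, 347.4543151855469), 1.0955392122268677)
```

View pics/crop0.png

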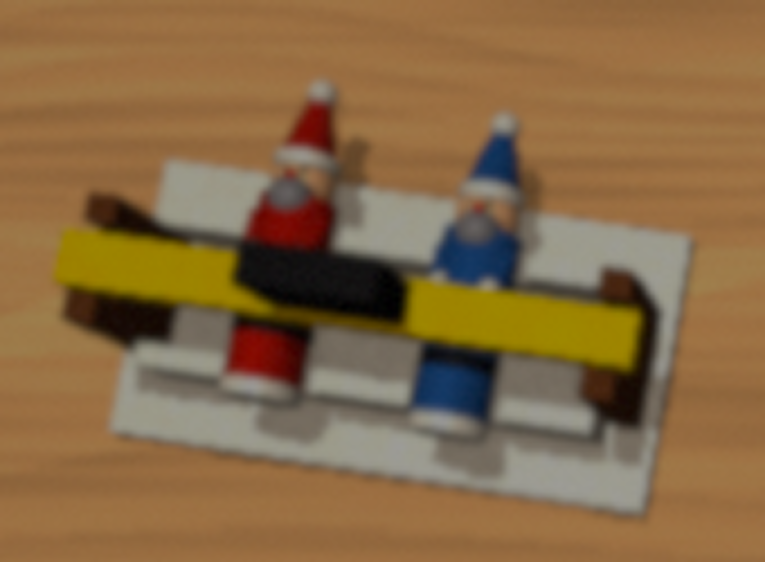

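The crop shows the red figure at left (foot 262,385; hat tip 322,88) and the blue one at right. The bar runs from (61,256) to (639,339) in the crop, with its black grip at (320,280).

Run:
```python
from h import *
im=dict(np.load('pics/top0.npz'))
C=lambda u,v,z: world(im,(u+.5)/4.5-.5+60,(v+.5)/4.5-.5+95,z)[:2]*1000
bar=[C(*p,.080) for p in((68,230),(643,308),(635,370),(55,283))]
brd=[C(*p,.010) for p in((170,158),(692,235),(645,515),(110,432))]
for n,q in(('bar',bar),('board',brd)):
    q=np.array(q); yv=(q[0]+q[3]-q[1]-q[2])/2; xv=(q[0]+q[1]-q[2]-q[3])/2
    print(n,q.mean(0).round(1),'len',np.linalg.norm(yv),np.linalg.norm(xv),'yaw',np.degrees(np.arctan2(-yv[0],yv[1])),np.degrees(np.arctan2(xv[1],xv[0])))
a,b=C(262,390,.047),C(322,84,.047); print('red',a,b,np.linalg.norm(b-a),np.degrees(np.arctan2(*(b-a)[::-1])))
a,b=C(448,425,.047),C(503,117,.047); print('blue',a,b,np.linalg.norm(b-a),np.degrees(np.arctan2(*(b-a)[::-1])))
a,b=world(im,107,249,.02)*1000,world(im,150,333,.02)*1000; print('loose',np.linalg.norm(b-a))
q=np.array([world(im,*p,.034)[:2]*1000 for p in((346,150),(418,150),(425,266),(351,268))]);print('box',q.round(),q.mean(0))
```

```text
bar [589.1 249.7] len 249.06266932919175 24.758244141150776 yaw -7.537350485014504 -6.964831813258135
board [589.3 248.2] len 248.84935238292175 130.60224899441894 yaw -7.92906485682632 -7.726042759101583
red [555.24872964 295.81470776] [693.6409826  278.53403856] 139.46697532724684 -7.117530960185012
blue [540.98097183 213.41997192] [679.00959848 196.53294939] 139.05780562092562 -6.975151025061073
loose 186.43195392165137
box [[ 629. -154.]
 [ 634. -303.]
 [ 398. -311.]
 [ 393. -162.]] [ 513.56951004 -232.54429686]
```

```bash
cat >> h.py <<'E'
def plan(goals, p=None, yaw=None):
    """goals: (x,y,z mm, yaw deg of tool z, n calls). prints per call end travel/turn in tool axes at call start"""
    s=arm.read_state(); M=rot(s).as_matrix()
    if p is None: p=np.array(s['tcp_pos'])*1000; yaw=np.degrees(np.arctan2(M[1,2],M[0,2]))
    print('t',round(s['t'],2),'tcp',p.round(1),'yaw',round(yaw,2),'tilt',M[:,1].round(3),'F',np.round(s['contact_force'],1),'w',round(s['gripper_width'],4))
    for x,y,z,w,n in goals:
        g=np.array([x,y,z]); dp=(g-p)/n; dw=(w-yaw)/n
        for i in range(n):
            c,k=np.cos(np.radians(yaw)),np.sin(np.radians(yaw))
            tz=np.array([c,k,0]); ty=np.array([0,0,-1.]); tx=np.cross(ty,tz)
            print('travel',[round(float(dp@a),1) for a in(tx,ty,tz)],'turn y',round(-dw,2)); p=p+dp; yaw+=dw
E
python3 - <<'E'
from h import *
plan([(589,249,240,-7.5,4)])
E
```

```text
t 0.1 tcp [ 183.8 -622.9  204.5] yaw -73.57 tilt [-0.     0.002 -1.   ] F [ 0.6  0.7 -0.3] w 0.0937
travel [-158.8, -8.9, -180.4] turn y -16.52
travel [-203.6, -8.9, -127.8] turn y -16.52
travel [-231.5, -8.9, -64.7] turn y -16.52
travel [-240.3, -8.9, 3.8] turn y -16.52
```

```bash
python3 -m handwheel '{"travel":[[-32,-2,-36],[-64,-4,-72],[-95,-5,-108],[-127,-7,-144],[-159,-9,-180]],"turn":[[0,-3.3,0],[0,-6.6,0],[0,-9.9,0],[0,-13.2,0],[0,-16.5,0]],"gripper":[1,1,1,1,1]}'
python3 -m handwheel '{"travel":[[-41,-2,-26],[-82,-4,-51],[-122,-5,-77],[-163,-7,-102],[-204,-9,-128]],"turn":[[0,-3.3,0],[0,-6.6,0],[0,-9.9,0],[0,-13.2,0],[0,-16.5,0]],"gripper":[1,1,1,1,1]}'
python3 -m handwheel '{"travel":[[-46,-2,-13],[-93,-4,-26],[-139,-5,-39],[-185,-7,-52],[-231,-9,-65]],"turn":[[0,-3.3,0],[0,-6.6,0],[0,-9.9,0],[0,-13.2,0],[0,-16.5,0]],"gripper":[1,1,1,1,1]}'
python3 -m handwheel '{"travel":[[-48,-2,1],[-96,-4,2],[-144,-6,3],[-192,-8,4],[-240,-9,4]],"turn":[[0,-3.3,0],[0,-6.6,0],[0,-9.9,0],[0,-13.2,0],[0,-16.5,0]],"gripper":[1,1,1,1,1]}'
python3 -m handwheel '{"travel":[[0,0,0]],"turn":[[0,0,0]],"gripper":[0.3]}'
python3 - <<'E'
from h import *
snap('wrist','w1')
plan([(589,249,240,-7.5,1)])
E
```

```text
t: 0.72
tcp_pos: [0.2858, -0.4041, 0.214]
ee_rot: [0.201, -0.201, 0.678, -0.678]
contact_force: [0.2, -0.9, -0.0]
gripper_width: 0.0939
t: 1.35
tcp_pos: [0.3873, -0.1859, 0.2232]
ee_rot: [0.296, -0.296, 0.642, -0.642]
contact_force: [0.2, 0.2, 0.1]
gripper_width: 0.0942
t: 1.98
tcp_pos: [0.4882, 0.0319, 0.2322]
ee_rot: [0.385, -0.386, 0.593, -0.593]
contact_force: [0.6, 0.4, -0.4]
gripper_width: 0.094
t: 2.6
tcp_pos: [0.5898, 0.2493, 0.241]
ee_rot: [0.466, -0.467, 0.532, -0.531]
contact_force: [1.0, -0.4, -0.1]
gripper_width: 0.0942
t: 2.72
tcp_pos: [0.5895, 0.25, 0.2404]
ee_rot: [0.466, -0.467, 0.531, -0.531]
contact_force: [-0.4, -0.2, -0.6]
gripper_width: 0.0868
t 2.77 tcp [589.2 248.6 240.4] yaw -7.48 tilt [-0.002 -0.001 -1.   ] F [ 0.2  0.3 -0.4] w 0.0832
travel [-0.4, 0.4, -0.2] turn y 0.02
```

View pics/w1.png

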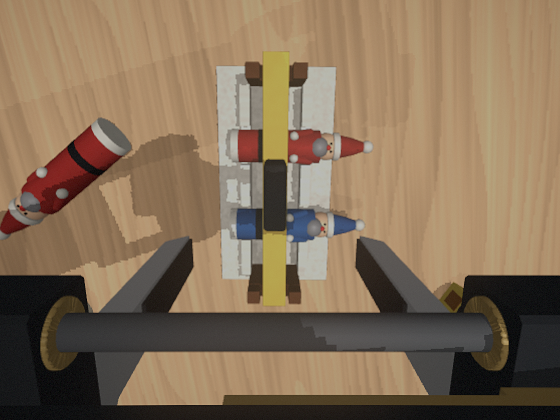

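Wrist view: the bar runs from (276,52) to (275,304), with its grip at (275,160–230). The red figure lies from foot (231,147) to tip (371,147), next to the blue one. The loose red figure is clearly the bigger one.

Run:
```python
from h import *
im=dict(np.load('pics/w1.npz'))
W=lambda u,v,z: world(im,u,v,z)[:2]*1000
a,b=W(276,51,.08),W(275,305,.08); d=a-b; print('bar',(a+b)/2,np.linalg.norm(d),np.degrees(np.arctan2(-d[0],d[1])))
a,b=W(275.5,160,.122),W(275,230,.122); print('grip',(a+b)/2,np.linalg.norm(a-b))
a,b=W(230,146.5,.047),W(372,147,.047);d=b-a; print('red',a,b,np.linalg.norm(d),np.degrees(np.arctan2(d[1],d[0])),'mid',a+d/np.linalg.norm(d)*45)
a,b=W(230,224,.047),W(364,226,.047);d=b-a; print('blue',a,b,np.linalg.norm(d))
```

```text
bar [591.89634188 253.56163256] 249.2096973610764 -7.501039691937598
grip [591.79858531 255.33446437] 61.23869593152872
red [550.0663699  297.78817811] [696.22432934 278.43806207] 147.43329372462452 -7.541633516688421 mid [594.67710882 291.88208187]
blue [536.94058063 215.04976032] [682.16692574 194.09392664] 146.73049539845158
```

```bash
python3 -m handwheel '{"travel":[[-3,30,1.5],[-3,70,1.5],[-3,110,1.5],[-3,140,1.5],[-3,152,1.5]],"turn":[[0,0,0],[0,0,0],[0,0,0],[0,0,0],[0,0,0]],"gripper":[0.2,0.2,0.2,0.2,0.2]}' 25
python3 -m handwheel '{"travel":[[0,0,0],[0,0,0],[0,0,0],[0,0,0],[0,0,0]],"turn":[[0,0,0],[0,0,0],[0,0,0],[0,0,0],[0,0,0]],"gripper":[-1,-1,-1,-1,-1]}' 25
python3 -m handwheel '{"travel":[[0,0,0]],"turn":[[0,0,0]],"gripper":[-1]}' 25
```

```text
t: 3.4
tcp_pos: [0.5897, 0.249, 0.0873]
ee_rot: [0.464, -0.467, 0.533, -0.532]
contact_force: [-0.3, -0.3, 0.5]
gripper_width: 0.0563
t: 4.03
tcp_pos: [0.5917, 0.2507, 0.0904]
ee_rot: [-0.466, 0.466, -0.532, 0.532]
contact_force: [-0.5, -0.1, 4.0]
gripper_width: 0.0197
t: 4.15
tcp_pos: [0.5918, 0.2507, 0.0904]
ee_rot: [-0.466, 0.466, -0.532, 0.532]
contact_force: [-0.8, -0.4, 5.0]
gripper_width: 0.0198
```

```bash
python3 -m handwheel '{"travel":[[0,-10,0],[0,-25,0],[0,-45,0],[0,-65,0],[0,-75,0]],"turn":[[0,0,0],[0,0,0],[0,0,0],[0,0,0],[0,0,0]],"gripper":[-1,-1,-1,-1,-1]}' 30
python3 - <<'E'
from h import *
snap('wrist','w2'); snap('scene','s2')
a=cv2.imread('pics/w2.png');b=cv2.imread('pics/s2.png');cv2.imwrite('pics/c2.png',cv2.resize(np.hstack([a,b]),(800,300)))
# place: TCP z when bar on bench = ~24 ; gap middle
plan([(591,252,190,-7.5,1),(550,-18,120,-90,2)])
E
```

```text
t: 4.78
tcp_pos: [0.5923, 0.2508, 0.1671]
ee_rot: [-0.467, 0.465, -0.531, 0.532]
contact_force: [-0.7, -0.7, -1.2]
gripper_width: 0.0199
t 4.88 tcp [592.3 250.8 166.5] yaw -7.57 tilt [ 0.003  0.001 -1.   ] F [-0.9  0.5 -1.1] w 0.0201
travel [-1.0, -23.5, -1.5] turn y -0.07
travel [136.5, 35.0, -2.7] turn y 41.25
travel [104.4, 35.0, 88.0] turn y 41.25
```

View pics/c2.png

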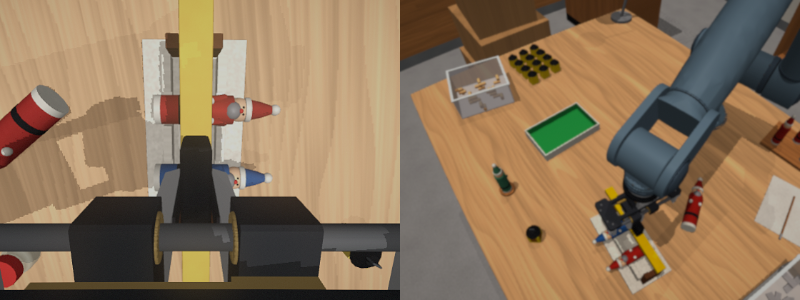

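Bar is out cleanly and held (about 1.2 N down). Carrying it to the bare strip, aligned with world x.

```bash
python3 -m handwheel '{"travel":[[27,0,0],[54,0,0],[82,0,-1],[109,0,-2],[136,0,-3]],"turn":[[0,8.2,0],[0,16.5,0],[0,24.7,0],[0,33,0],[0,41.2,0]],"gripper":[-1,-1,-1,-1,-1]}'
python3 -m handwheel '{"travel":[[21,8,18],[42,16,35],[63,25,53],[84,35,70],[104,45,88]],"turn":[[0,8.2,0],[0,16.5,0],[0,24.7,0],[0,33,0],[0,41.2,0]],"gripper":[-1,-1,-1,-1,-1]}'
python3 -m handwheel '{"travel":[[0,0,0]],"turn":[[0,0,0]],"gripper":[-1]}'
python3 - <<'E'
from h import *
snap('top','t3'); a=cv2.imread('pics/t3.png')[100:330,60:440];cv2.imwrite('pics/t3c.png',cv2.resize(a,None,fx=2,fy=2))
plan([(550,-18,26,-90,1)])
E
```

```text
t: 5.5
tcp_pos: [0.5697, 0.1152, 0.1636]
ee_rot: [0.247, -0.248, 0.663, -0.662]
contact_force: [-0.1, -0.4, -0.5]
gripper_width: 0.0202
t: 6.12
tcp_pos: [0.5494, -0.0193, 0.1184]
ee_rot: [-0.002, 0.001, 0.707, -0.707]
contact_force: [-0.2, -0.4, -1.6]
gripper_width: 0.0197
t: 6.25
tcp_pos: [0.549, -0.0196, 0.1179]
ee_rot: [-0.001, -0.001, 0.707, -0.707]
contact_force: [-0.6, 1.1, -1.5]
gripper_width: 0.0196
t 6.3 tcp [549.6 -18.7 118.7] yaw -89.95 tilt [-0.002  0.001 -1.   ] F [ 0.2 -0.1 -0.9] w 0.02
travel [-0.4, 92.7, -0.7] turn y 0.05
```

View pics/t3c.png

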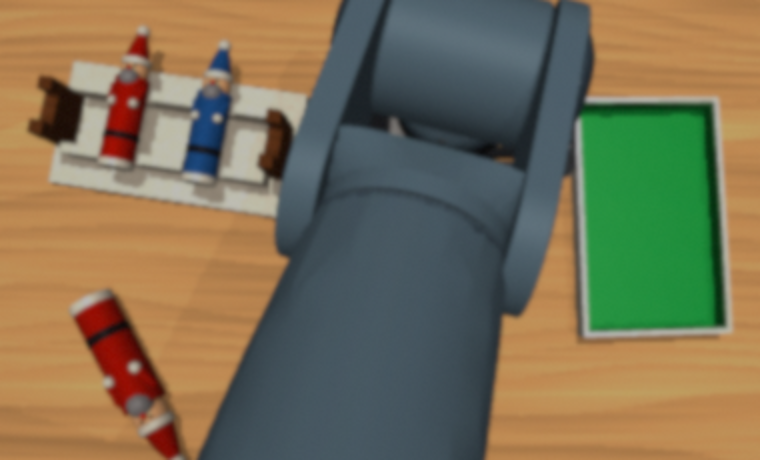

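The figures are undisturbed in the rack; the arm covers the strip between rack and box, which is bare. Lowering gently.

```bash
python3 -m handwheel '{"travel":[[0,25,0],[0,50,0],[0,70,0],[0,82,0],[0,88,0]],"turn":[[0,0,0],[0,0,0],[0,0,0],[0,0,0],[0,0,0]],"gripper":[-1,-1,-1,-1,-1]}'
python3 -m handwheel '{"travel":[[0,2,0],[0,4,0],[0,5,0],[0,6,0],[0,6,0]],"turn":[[0,0,0],[0,0,0],[0,0,0],[0,0,0],[0,0,0]],"gripper":[-1,-1,-1,-1,-1]}'
```

```text
t: 6.92
tcp_pos: [0.5503, -0.018, 0.0312]
ee_rot: [0.001, -0.001, 0.707, -0.707]
contact_force: [0.3, 0.7, -1.6]
gripper_width: 0.0198
t: 7.55
tcp_pos: [0.5503, -0.0187, 0.0255]
ee_rot: [0.0, -0.0, 0.707, -0.707]
contact_force: [0.6, -0.6, -1.2]
gripper_width: 0.0198
```

Still hanging (–1.2 N); lower another couple of mm until contact shows.

```bash
python3 -m handwheel '{"travel":[[0,0.7,0],[0,1.4,0],[0,1.4,0]],"turn":[[0,0,0],[0,0,0],[0,0,0]],"gripper":[-1,-1,-1]}'
python3 -m handwheel '{"travel":[[0,0.6,0],[0,1,0],[0,1,0]],"turn":[[0,0,0],[0,0,0],[0,0,0]],"gripper":[-1,-1,-1]}'
```

```text
t: 7.92
tcp_pos: [0.5503, -0.0187, 0.0244]
ee_rot: [-0.0, 0.0, -0.707, 0.707]
contact_force: [-2.0, 0.3, 2.8]
gripper_width: 0.0201
t: 8.3
tcp_pos: [0.5504, -0.0186, 0.0244]
ee_rot: [-0.0, 0.0, -0.707, 0.707]
contact_force: [-6.1, 1.0, 10.3]
gripper_width: 0.0197
```

```bash
python3 -m handwheel '{"travel":[[0,-0.5,0],[0,-0.5,0],[0,-0.5,0],[0,-0.5,0],[0,-0.5,0]],"turn":[[0,0,0],[0,0,0],[0,0,0],[0,0,0],[0,0,0]],"gripper":[0.1,0.1,0.1,0.1,0.1]}'
python3 -m handwheel '{"travel":[[0,-15,0],[0,-40,0],[0,-75,0],[0,-115,0],[0,-155,0]],"turn":[[0,0,0],[0,0,0],[0,0,0],[0,0,0],[0,0,0]],"gripper":[0.1,0.1,0.1,0.1,0.1]}'
python3 - <<'E'
from h import *
plan([(596,292,180,-97.5,2)])
E
```

```text
t: 8.93
tcp_pos: [0.5502, -0.0186, 0.0235]
ee_rot: [0.0, -0.0, 0.707, -0.707]
contact_force: [0.6, -0.7, 0.6]
gripper_width: 0.0516
t: 9.55
tcp_pos: [0.5503, -0.0186, 0.181]
ee_rot: [-0.001, -0.0, -0.707, 0.707]
contact_force: [1.8, 0.2, -0.6]
gripper_width: 0.0518
t 9.55 tcp [550.3 -18.6 181. ] yaw -89.97 tilt [ 0.001 -0.    -1.   ] F [ 1.8  0.2 -0.6] w 0.0518
travel [-22.9, 0.5, -155.3] turn y 3.77
travel [-12.7, 0.5, -156.5] turn y 3.77
```

```bash
python3 -m handwheel '{"travel":[[-4,0,-25],[-9,0,-62],[-14,0,-100],[-19,0,-130],[-23,0,-155]],"turn":[[0,0.7,0],[0,1.5,0],[0,2.3,0],[0,3,0],[0,3.8,0]],"gripper":[0.1,0.1,0.1,0.1,0.1]}'
python3 -m handwheel '{"travel":[[-3,0,-40],[-6,0,-80],[-9,0,-115],[-12,0,-140],[-13,0,-157]],"turn":[[0,0.7,0],[0,1.5,0],[0,2.3,0],[0,3,0],[0,3.8,0]],"gripper":[0.25,0.25,0.25,0.25,0.25]}'
python3 -m handwheel '{"travel":[[0,0,0]],"turn":[[0,0,0]],"gripper":[0.25]}'
python3 - <<'E'
from h import *
snap('wrist','w4'); snap('top','t4')
plan([(596,292,34,-97.5,1)])
a=cv2.imread('pics/w4.png');b=cv2.imread('pics/t4.png')[90:300,60:340];cv2.imwrite('pics/c4.png',np.hstack([cv2.resize(a,(400,300)),cv2.resize(b,(400,300))]))
E
```

```text
t: 10.18
tcp_pos: [0.5734, 0.1377, 0.1798]
ee_rot: [-0.023, 0.024, 0.707, -0.707]
contact_force: [-0.3, 0.1, 0.3]
gripper_width: 0.0518
t: 10.8
tcp_pos: [0.5966, 0.2935, 0.1798]
ee_rot: [-0.046, 0.047, 0.706, -0.705]
contact_force: [-0.1, 0.2, 0.5]
gripper_width: 0.0586
t: 10.92
tcp_pos: [0.5965, 0.2931, 0.1795]
ee_rot: [-0.046, 0.046, 0.706, -0.706]
contact_force: [-0.3, -0.1, -0.6]
gripper_width: 0.0592
t 11.03 tcp [596.5 291.8 179.1] yaw -97.56 tilt [ 0. -0. -1.] F [-0.4  0.5  0.7] w 0.059
travel [0.5, 145.1, -0.1] turn y -0.06
```

View pics/c4.png

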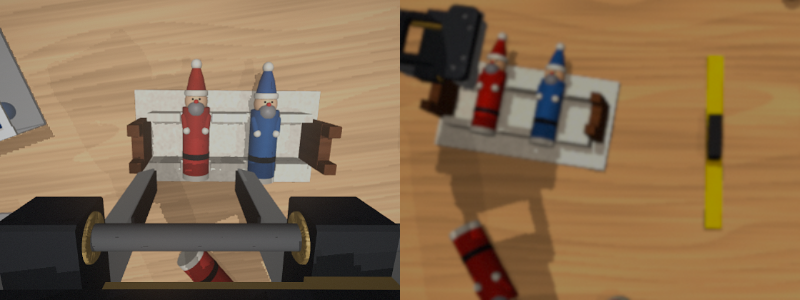

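The bar lies on the bench, handle up (right panel 714,140). In the wrist view the red figure (196,140) is centred between the fingers, with blue at (264,140). Descending on red.

```bash
python3 -m handwheel '{"travel":[[0,35,0],[0,75,0],[0,110,0],[0,135,0],[0,145,0]],"turn":[[0,0,0],[0,0,0],[0,0,0],[0,0,0],[0,0,0]],"gripper":[0.25,0.25,0.25,0.25,0.25]}' 15
python3 -m handwheel '{"travel":[[0,0,0],[0,0,0],[0,0,0],[0,0,0],[0,0,0]],"turn":[[0,0,0],[0,0,0],[0,0,0],[0,0,0],[0,0,0]],"gripper":[-1,-1,-1,-1,-1]}' 15
python3 -m handwheel '{"travel":[[0,0,0]],"turn":[[0,0,0]],"gripper":[-1]}' 20
```

```text
t: 11.65
tcp_pos: [0.5955, 0.291, 0.0321]
ee_rot: [0.048, -0.046, -0.705, 0.706]
contact_force: [-1.0, 0.1, 0.8]
gripper_width: 0.0589
t: 12.28
tcp_pos: [0.5975, 0.2925, 0.0351]
ee_rot: [-0.046, 0.047, 0.706, -0.705]
contact_force: [-0.4, -0.5, 5.9]
gripper_width: 0.0336
t: 12.4
tcp_pos: [0.5975, 0.2925, 0.035]
ee_rot: [-0.046, 0.047, 0.706, -0.705]
contact_force: [-1.9, -1.3, 5.2]
gripper_width: 0.0335
```

```bash
python3 -m handwheel '{"travel":[[0,-6,0],[0,-20,0],[0,-45,0],[0,-75,0],[0,-95,0]],"turn":[[0,0,0],[0,0,0],[0,0,0],[0,0,0],[0,0,0]],"gripper":[-1,-1,-1,-1,-1]}' 25
python3 - <<'E'
from h import *
snap('wrist','w5')
a=cv2.imread('pics/w5.png'); cv2.imwrite('pics/w5c.png',cv2.resize(a,(400,300)))
plan([(505,-232,140,-88.5,2)])
E
```

```text
t: 13.02
tcp_pos: [0.597, 0.2924, 0.1308]
ee_rot: [-0.046, 0.047, 0.706, -0.705]
contact_force: [-0.3, -0.2, -1.2]
gripper_width: 0.0332
t 13.07 tcp [598.4 292.9 133.5] yaw -97.56 tilt [ 0.006  0.002 -1.   ] F [ 1.4 -0.3  0.8] w 0.0334
travel [11.8, -3.2, 266.3] turn y -4.53
travel [32.8, -3.2, 264.5] turn y -4.53
```

View pics/w5c.png

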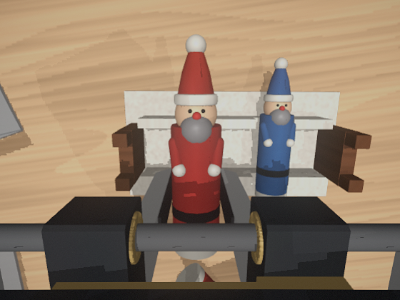

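Red is held level and blue is undisturbed. Next to the box, with the tool at (487,-233), so the whole figure is centred lengthwise.

Run:
```python
from h import *
plan([(487,-233,130,-88,3)])
```

```text
t 13.07 tcp [598.4 292.9 133.5] yaw -97.56 tilt [ 0.006  0.002 -1.   ] F [ 1.4 -0.3  0.8] w 0.0334
travel [13.8, 1.2, 178.7] turn y -3.19
travel [23.7, 1.2, 177.6] turn y -3.19
travel [33.5, 1.2, 176.0] turn y -3.19
```

```bash
python3 -m handwheel '{"travel":[[2,0,20],[5,0,55],[8,0,95],[11,0,137],[14,0,179]],"turn":[[0,-0.6,0],[0,-1.2,0],[0,-1.9,0],[0,-2.5,0],[0,-3.2,0]],"gripper":[-1,-1,-1,-1,-1]}'
python3 -m handwheel '{"travel":[[5,0,36],[10,0,71],[14,0,107],[19,0,142],[24,0,178]],"turn":[[0,-0.6,0],[0,-1.2,0],[0,-1.9,0],[0,-2.5,0],[0,-3.2,0]],"gripper":[-1,-1,-1,-1,-1]}'
python3 -m handwheel '{"travel":[[8,0,42],[16,0,82],[23,0,120],[29,0,155],[33,0,176]],"turn":[[0,-0.6,0],[0,-1.2,0],[0,-1.9,0],[0,-2.5,0],[0,-3.2,0]],"gripper":[-1,-1,-1,-1,-1]}'
python3 -m handwheel '{"travel":[[0,0,0]],"turn":[[0,0,0]],"gripper":[-1]}'
python3 - <<'E'
from h import *
snap('wrist','w6')
a=cv2.imread('pics/w6.png'); cv2.imwrite('pics/w6c.png',cv2.resize(a,(400,300)))
plan([(487,-233,16,-88,1)])
E
```

```text
t: 13.7
tcp_pos: [0.5582, 0.1154, 0.128]
ee_rot: [0.027, -0.026, -0.707, 0.707]
contact_force: [1.2, -0.6, -0.5]
gripper_width: 0.0332
t: 14.32
tcp_pos: [0.5208, -0.0599, 0.1281]
ee_rot: [-0.007, 0.007, 0.707, -0.707]
contact_force: [0.7, 0.7, -0.5]
gripper_width: 0.0336
t: 14.95
tcp_pos: [0.4842, -0.2357, 0.1281]
ee_rot: [0.012, -0.012, 0.707, -0.707]
contact_force: [0.4, 0.9, -1.2]
gripper_width: 0.0332
t: 15.08
tcp_pos: [0.4844, -0.2351, 0.1282]
ee_rot: [0.011, -0.012, 0.707, -0.707]
contact_force: [-0.1, 1.3, -1.3]
gripper_width: 0.0331
t 15.12 tcp [ 484.6 -234.2  128.1] yaw -88.04 tilt [-0.001  0.001 -1.   ] F [-0.5  0.2 -0.9] w 0.0335
travel [-2.5, 112.1, -1.1] turn y -0.04
```

View pics/w6c.png

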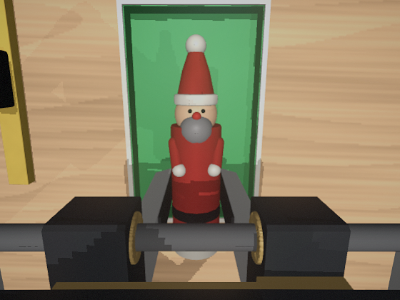

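The figure is centred over the green box and aligned with it. Lowering.

```bash
python3 -m handwheel '{"travel":[[-2,30,-1],[-2,62,-1],[-2,90,-1],[-2,106,-1],[-2,113,-1]],"turn":[[0,0,0],[0,0,0],[0,0,0],[0,0,0],[0,0,0]],"gripper":[-1,-1,-1,-1,-1]}'
python3 -m handwheel '{"travel":[[0,1,0],[0,2,0],[0,2.5,0],[0,3,0],[0,3,0]],"turn":[[0,0,0],[0,0,0],[0,0,0],[0,0,0],[0,0,0]],"gripper":[-1,-1,-1,-1,-1]}'
```

```text
t: 15.75
tcp_pos: [0.4868, -0.2324, 0.0149]
ee_rot: [0.013, -0.013, 0.707, -0.707]
contact_force: [0.0, -0.2, -0.9]
gripper_width: 0.0335
t: 16.38
tcp_pos: [0.487, -0.2333, 0.0127]
ee_rot: [-0.013, 0.012, -0.707, 0.707]
contact_force: [-0.1, 0.4, -0.4]
gripper_width: 0.0335
```

```bash
python3 -m handwheel '{"travel":[[0,0.7,0],[0,1.3,0],[0,1.3,0]],"turn":[[0,0,0],[0,0,0],[0,0,0]],"gripper":[-1,-1,-1]}'
python3 -m handwheel '{"travel":[[0,0.7,0],[0,1.2,0],[0,1.2,0]],"turn":[[0,0,0],[0,0,0],[0,0,0]],"gripper":[-1,-1,-1]}'
```

```text
t: 16.75
tcp_pos: [0.4868, -0.2332, 0.0111]
ee_rot: [0.012, -0.013, 0.707, -0.707]
contact_force: [-0.0, -0.5, -1.5]
gripper_width: 0.0334
t: 17.12
tcp_pos: [0.4869, -0.2333, 0.0101]
ee_rot: [0.013, -0.013, 0.707, -0.707]
contact_force: [-1.3, 0.5, 1.1]
gripper_width: 0.0336
```

```bash
python3 -m handwheel '{"travel":[[0,0.5,0],[0,0.5,0]],"turn":[[0,0,0],[0,0,0]],"gripper":[-1,-1]}'
python3 -m handwheel '{"travel":[[0,0,0],[0,0,0],[0,0,0],[0,0,0],[0,0,0]],"turn":[[0,0,0],[0,0,0],[0,0,0],[0,0,0],[0,0,0]],"gripper":[-0.1,0.1,0.2,0.2,0.2]}'
python3 -m handwheel '{"travel":[[0,-10,0],[0,-30,0],[0,-65,0],[0,-110,0],[0,-160,0]],"turn":[[0,0,0],[0,0,0],[0,0,0],[0,0,0],[0,0,0]],"gripper":[0.2,0.2,0.2,0.2,0.2]}'
python3 -m handwheel '{"travel":[[0,-10,40],[0,-20,80],[0,-30,130],[0,-40,180],[0,-40,220]],"turn":[[0,0,0],[0,0,0],[0,0,0],[0,0,0],[0,0,0]],"gripper":[0.2,0.2,0.2,0.2,0.2]}'
python3 -m handwheel '{"travel":[[0,0,0],[0,0,0]],"turn":[[0,0,0],[0,0,0]],"gripper":[0.2,0.2]}'
python3 - <<'E'
from h import *
a=snap('top','t7');b=snap('scene','s7')
A,B=[cv2.resize(cv2.imread('pics/%s.png'%n)[r],(400,300)) for n,r in(('t7',np.s_[90:330,60:440]),('s7',np.s_[110:420,130:544]))]
cv2.imwrite('pics/c7.png',np.hstack([A,B])); plan([])
for im in(a,b):
    P=cloud(im);f=im['frame'].astype(int);r=(f[...,0]>100)&(f[...,1]<60)&(f[...,2]<60)&(P[...,1]<-.1)&(P[...,1]>-.35)&(P[...,0]>.35)
    y=(f[...,0]>150)&(f[...,1]>120)&(f[...,2]<60)&(abs(P[...,1]+.02)<.06)&(P[...,0]>.35)&(P[...,0]<.75)
    for n,m in(('red',r),('bar',y)):
        Q=P[m]*1000
        if len(Q): print(n,len(Q),np.percentile(Q,[3,50,97],axis=0).round().tolist())
E
```

```text
t: 17.38
tcp_pos: [0.4869, -0.2333, 0.0101]
ee_rot: [0.012, -0.013, 0.707, -0.707]
contact_force: [-2.4, 1.7, 4.8]
gripper_width: 0.0333
t: 18.0
tcp_pos: [0.4869, -0.2333, 0.0095]
ee_rot: [-0.013, 0.013, -0.707, 0.707]
contact_force: [-0.4, 0.8, 0.1]
gripper_width: 0.0564
t: 18.62
tcp_pos: [0.4866, -0.233, 0.1713]
ee_rot: [0.012, -0.013, 0.707, -0.707]
contact_force: [-0.0, -0.9, -0.2]
gripper_width: 0.0565
t: 19.25
tcp_pos: [0.4949, -0.4555, 0.2116]
ee_rot: [-0.013, 0.012, -0.706, 0.708]
contact_force: [0.0, 1.1, 0.1]
gripper_width: 0.0565
t: 19.5
tcp_pos: [0.4947, -0.4523, 0.2096]
ee_rot: [0.013, -0.013, 0.707, -0.707]
contact_force: [-0.7, 0.2, -0.1]
gripper_width: 0.0564
t 19.6 tcp [ 494.9 -451.8  209.7] yaw -87.9 tilt [-0.  0. -1.] F [-0.1 -0.5  0.2] w 0.0565
red 371 [[451.0, -245.0, 29.0], [492.0, -234.0, 38.0], [566.0, -224.0, 41.0]]
bar 964 [[435.0, -33.0, 1.0], [513.0, -21.0, 14.0], [674.0, -10.0, 16.0]]
red 198 [[453.0, -239.0, 29.0], [499.0, -226.0, 36.0], [570.0, -217.0, 41.0]]
bar 597 [[435.0, -37.0, -0.0], [595.0, -18.0, 14.0], [673.0, -7.0, 17.0]]
```

View pics/c7.png

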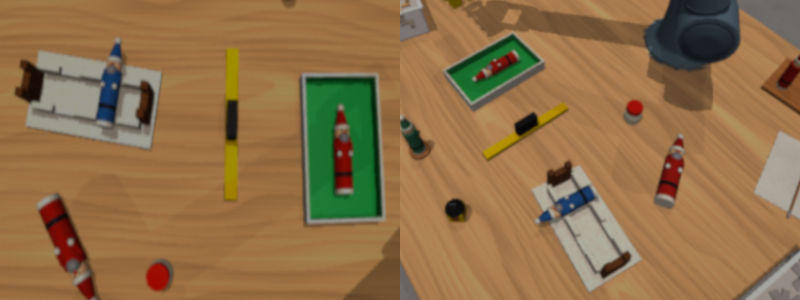

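The final views show the red figure lying inside the box (343,150), the bar flat with its handle up on the bench (232,125), and blue still in the rack (112,82). The robot is clear.

```bash
python3 -c "
from cell import arm
print(arm.hand_in())"
```

```text
the job is handed in; nothing more can be done
None
```

The job is done and handed in at about 19.6 s of the 59 s allowed; no verdict was given.

I lifted the yellow bar straight up out of its brackets. I lowered it until the wrist force showed contact and laid it flat, handle up, midway between the rack and the box. Then I took the rack's red figure by its coat and set it down inside the green-lined box the same way.

- **Bar:** in the last pictures its top is about 14–16 mm above the bench, so it lies flat. It is centred near x 0.55, y -0.02.
- **Red figure:** it lies fully inside the box. Its highest points are about 41 mm above the bench, roughly what a figure resting on the box floor should give.
- **Blue figure:** it is still in its place in the rack.
- **Robot:** the gripper was empty and well clear, with nothing touching it. The largest force I saw was about 12 N, when the bar met the bench.

No check failed. The top and scene cameras disagreed by up to about 8 mm on the red figure's position across the box, which makes no difference to where it lies.

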